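Hang the tool bin on the cleat board

ROBOT

A 6-joint arm with a two-finger parallel gripper is mounted at the origin on a cart in front of the work surface, level with it; the furniture and walls round the work are solid. World frame = base frame: x ahead of the robot, y to its left, z up, the work surface at z = 0. Lengths are in mm, angles in rad, forces in N, time in s.
With the tool pointing down it reaches from about 400 to 925 mm from the base axis. Payload 12.5 kg.
Tool frame: the origin (TCP) lies midway between the tips of the shut fingers; the grasp point (between the pads) lies 19 mm behind it; z points along the fingers, y is the line along which they close (so a half turn about z gives the same grasp; the last joint's range is limited). The gripper opens to 95 mm and grips with 3 to 60 N. Pads are 20 mm wide; open, the fingers measure 119 mm over their backs; the gripper's body (75 mm by 180 mm) begins 59 mm behind the grasp point.
Start: joints at [1.174, 0.491, 1.559, -0, 1.092, -0.106], TCP at [179.182, 598.783, 214.661] pointing down, gripper open.
Joint ranges: [-3.1, 3.1], [-0.84, 2.19], [0.05, 2.79], [-1.13, 4.28], [0.06, 2.93], [-2.69, 2.69]. Speed limits (rad/s): [2.22, 2.22, 2.79, 3.14, 3.14, 3.14].

INTERFACE

Orientations are given as [roll, pitch, yaw] about the fixed x, y, z axes, in that order (R = Rz(yaw) Ry(pitch) Rx(roll)).
In Python, from cell import env gives the robot as it stands.
- The arm moves only by the tool arm_command, never from a script. Its argument "targets" is a list of rows, each a list of 5 numbers: the shift along the tool's x, y, z in mm, then the turn about the tool's z in degrees, then the opening, from 0 (shut) to 1 (fully open). In form: [[tx, ty, tz, roll, fingers], ...]. A call has 1 to 5 rows; each row is the pose to reach, as a shift and turn from the pose commanded when the call began, along the tool's axes at that moment; what a row does not reach only later rows make up. A row lasts 1/10 s, in which the tool goes at most 50 mm and 8.59 degrees, less where a joint would pass 70% of its speed; a pose out of reach is approached as far as the arm can. A call with a gripper value outside its range is refused whole. The fingers move at their own pace and stop on an object; the grip force is fixed at half the most. Time passes only in rows, so rows that repeat a pose let the fingers close. It gives the time, the measured TCP pose, the force, the opening and the grip force at its end, in the units of the state.
- env.state(): the state, without advancing time (a new reading comes with each control period).
- env.read_camera(name): name is "scene" or "top" or "wrist"; returns a dict with "frame" (384x512x3 uint8, red, green, blue), "vertical_fov" (degrees; the focal length in pixels is half the picture's height over the tangent of half this angle, whatever the lens; pixels are square), "cx", "cy" (the principal point, pixels), "world_from_camera" (4x4, takes a point from camera to world coordinates); the wrist camera has in their place "hand_eye" (4x4, takes a point from camera to tool coordinates, whose origin is the TCP and whose axes are the flange's). Camera axes: x right, y down, z forward; pixel columns grow to the right and rows downward; lengths in mm; the calibration is good to about 2 mm. A picture is of the moment at which its call begins: read the wrist's pose just before it. There is no depth.
- env.job_done(): hands the job in; it is judged then, once.
The state is a dict: "t": time; "joints": joint angles; "qvel": joint speeds; "tau": joint torques, N m; "eef_pos": TCP position; "tcp_rot": TCP orientation; "ft_force": force on the tool from outside, world axes, zero at the start; "moment": the same for the moment, N m; "opening": opening from 0.0 (shut) to 1.0 (fully open); "grip_force": force on a finger pad.
Only numpy, scipy, OpenCV 4.12 (cv2) and the standard library are available. Lean on these libraries where they do the work, as an engineer would, in place of code of your own. Each camera call takes 0.05 s, during which the arm holds its last target. There are 200 camera calls.

TASK

Hang the red tool bin on the wooden cleat of the plywood stand: lean the bin's top about 15 degrees towards the board with its foot held out, bring its wooden rear strip over the cleat like this, then let the foot swing in and lower the bin until the strip is fully home behind the cleat. Leave it hanging level with the strip wholly on the cleat, let go, and do not disturb the things lying around the work (nail box, screwdriver, sanding block, pail, tape roll).

Things in the scene. Friction and masses are not known exactly. Their poses are not given: they have to be found in the camera images.
- tool_bin: Red open tool bin, about 0.3 kg. Origin: centre of the tray's underside. Axes: x to its rear (side with the wooden strip), y along the strip, z up. Tray 90 x 130 mm (x, y), 50 mm high; back plate rises to 106 mm; 6 mm centre divider carries the grip bar. Rear faces of strip and foot spacer at x = 69 mm. Top at 135 mm.
- bin_grip (a point): Where to grip: on the black grip bar on top of the bin, half-way up it, 122 mm above the bin's underside, roughly above the mass centre; axes as the bin's. The bar is 22 mm wide (y), 26 mm high and reaches from 46 mm in front (-x) of this point to 30 mm behind it.
- bin_strip (a point): Middle of the top rear edge of the bin's light wooden rear strip, 64 mm behind (+x) and 17 mm below bin_grip, same axes. The strip is 130 mm long (y) and 24 mm thick (x); its underside is cut at 45 degrees, sloping down to the rear; its blunt lowest edge, 5.7 mm in from the rear face, lies 32 mm below this point.
- bin_foot (a point): Middle of the rear face of the bin's wooden foot spacer (24 x 130 x 22 mm), 64 mm behind (+x) and 111 mm below bin_grip, same axes; 94 mm straight below bin_strip.
- cleat_board: Fixed upright plywood board, 320 mm wide, 190 mm high, on a foot behind it, with a dark wooden cleat along its front. Origin: middle of the front face's lower edge. Axes: x square into the face, away from the robot; y along the cleat, to the left; z up. The bin hangs with its underside 45 mm above the bench; if friction holds it a little high, a light push down seats it.
- cleat_mid (a point): Bottom of the groove between cleat and board, mid-way along, on the board's face, 112 mm up; axes as the board's. The cleat is 280 mm long, 22 mm thick, from 24 mm below; its top rises at 45 degrees from this point to a nose 16.3 mm out (-x) and up. With the bin fully home, in this frame bin_strip has x = 0, z = +38 mm, and bin_foot x = 0, z = -56 mm.
- nail_box_mid (a point): Centre of the loose orange and white cardboard box, 66 x 151 x 51 mm. Bystander; leave it alone.
- driver: Loose screwdriver with red handle lying on the bench, 206 mm long, 29 mm thick. Bystander; leave it alone.
- sander: Loose brown sanding block, 66 x 110 x 31 mm. Bystander; leave it alone.
- pail: Loose small white and pink pail with lid, 70 mm wide, 68 mm high; origin under its centre. Bystander; leave it alone.
- tape: Loose roll of grey tape, 103 mm wide, 48 mm high; origin under its centre. Bystander; leave it alone.

How it is judged (in metres and radians):
On the way:
1. Bin leans (over 6 deg), top to the board: strip over the cleat, its top rear edge within 20 mm of the board, 33 to 80 mm above the groove's bottom; foot over 22 mm out (x of bin_strip in the frame of cleat_mid between -0.02 and 0.008 m and z of bin_strip in the frame of cleat_mid between 0.033 and 0.08 m and y of bin_strip in the frame of cleat_mid between -0.08 and 0.08 m and x of bin_foot in the frame of cleat_mid below -0.022 m and angle between bin_grip's own z axis and vertical above 0.1 rad), for 0.1 s.
At the end, for the whole second after the job is handed in: The bin hangs at rest: strip's top rear edge within 6 mm of the board and 38 +/- 5 mm above the groove's bottom, its middle within 77 mm of the cleat's middle (wholly on it); foot within 9 mm of the board; bin upright within 0.09 rad and square to the board within 0.1 rad (x of bin_strip in the frame of cleat_mid between -0.006 and 0.006 m and z of bin_strip in the frame of cleat_mid between 0.033 and 0.043 m and y of bin_strip in the frame of cleat_mid between -0.077 and 0.077 m and x of bin_foot in the frame of cleat_mid above -0.009 m and angle between bin_grip's own z axis and vertical below 0.09 rad and angle between the x axis of bin_grip and the x axis of cleat_mid, either way round below 0.1 rad and linear speed of tool_bin below 0.02 m/s); the robot touches nothing.
It fails at once if The nail box, screwdriver, sanding block, pail or tape roll is moved by more than 30 mm (distance of any of nail_box_mid, driver, sander, pail, tape from where it was at the start of the episode above 0.03 m).
It also fails if it takes over 45 s, if anything falls off the work surface, if the arm or the gripper's body presses on something with over 40 N, if the wrist force passes 120 N, or if a joint passes its speed limit or range.

## Working session

There is one attempt and no reset: what is moved stays moved. The work goes in short steps, Python scripts to look and compute and a tool call to move; the robot and the scene stay as the last step left them, time stands still between calls to the robot, and variables do not carry over. Pictures are saved under pics/ and viewed, at most 10 in all, crops included, and the job is handed in when it is done.

Besides the shell and the picture viewer there is one more tool, called after "Emit:" by a JSON object that holds its "op" and its "data". arm_command: Moves the arm, as the interface text tells. Its arguments: {"type":"object","properties":{"targets":{"type":"array","items":{"type":"array","items":{"type":"number"}}}},"required":["targets"]}

```bash
ls; mkdir -p pics; cat > h.py <<'E'
import numpy as np, cv2
from scipy.spatial.transform import Rotation as R
from cell import env
def T():
    s=env.state(); M=np.eye(4); M[:3,:3]=R.from_euler('xyz',s['tcp_rot']).as_matrix(); M[:3,3]=s['eef_pos']; return M
def snap(n,f=None):
    M=T(); c=env.read_camera(n)
    W=np.array(c['world_from_camera']) if 'world_from_camera' in c else M@np.array(c['hand_eye'])
    h=c['frame'].shape[0]; fl=h/2/np.tan(np.radians(c['vertical_fov'])/2)
    if f: cv2.imwrite('pics/'+f,c['frame'][:,:,::-1])
    np.savez('cam_%s.npz'%(f or n),W=W,k=[fl,c['cx'],c['cy']],im=c['frame'])
def ray(f,uv):
    d=np.load('cam_%s.npz'%f); fl,cx,cy=d['k']; v=d['W'][:3,:3]@np.array([(uv[0]-cx)/fl,(uv[1]-cy)/fl,1]); return d['W'][:3,3],v/np.linalg.norm(v)
def proj(f,p):
    d=np.load('cam_%s.npz'%f); fl,cx,cy=d['k']; q=d['W'][:3,:3].T@(np.array(p)-d['W'][:3,3]); return q[:2]/q[2]*fl+[cx,cy]
def plane(f,uv,z):
    o,v=ray(f,uv); return o+v*(z-o[2])/v[2]
def tri(*obs):
    A=np.zeros((3,3));b=np.zeros(3);L=[]
    for f,uv in obs:
        o,v=ray(f,uv);P=np.eye(3)-np.outer(v,v);A+=P;b+=P@o;L.append((o,P))
    x=np.linalg.solve(A,b); return x,[np.linalg.norm(P@(x-o)) for o,P in L]
E
python3 - <<'E'
from h import *
s=env.state();print(s)
for n in ['scene','top']: snap(n,n+'1.png')
a=cv2.imread('pics/scene1.png');b=cv2.imread('pics/top1.png')
for n in ['scene','top']:
    d=np.load('cam_%s1.png.npz'%n);print(d['W'].round(3),d['k'])
    cv2.imwrite('pics/%s1b.png'%n,cv2.resize(cv2.imread('pics/%s1.png'%n),(800,600),interpolation=cv2.INTER_CUBIC))
E
```

```text
pics
{'t': 0.0, 'joints': array([ 1.17436991e+00,  4.91571197e-01,  1.55947903e+00,  6.97764050e-07,
        1.09170285e+00, -1.05589649e-01]), 'qvel': array([-1.75173457e-03,  4.21087545e-04,  1.94020252e-03,  6.76641774e-05,
        1.22151426e-03, -1.66111497e-03]), 'tau': array([-1.72780328e-03, -6.12644577e+01, -2.58184826e+01,  6.91753719e-02,
        4.81513655e-02, -1.19894776e-04]), 'eef_pos': array([179.09240814, 598.52055154, 214.0443371 ]), 'tcp_rot': array([-3.14043876e+00, -1.22916217e-04,  2.85075549e+00]), 'ft_force': array([-0.21207996,  0.493579  ,  0.28512617]), 'moment': array([-0.05633397, -0.0445635 ,  0.031233  ]), 'grip_force': 0.0, 'opening': 1.000921666205222}
[[ 7.080000e-01 -4.410000e-01  5.520000e-01 -3.224110e+02]
 [-7.060000e-01 -4.170000e-01  5.720000e-01 -8.070620e+02]
 [-2.200000e-02 -7.950000e-01 -6.060000e-01  1.025464e+03]
 [ 0.000000e+00  0.000000e+00  0.000000e+00  1.000000e+00]] [489.20686587 257.05220187 192.01315602]
[[-3.300000e-02 -9.790000e-01  1.990000e-01  2.378700e+02]
 [-9.990000e-01  3.200000e-02 -4.000000e-03  6.267800e+01]
 [-2.000000e-03 -1.990000e-01 -9.800000e-01  1.546158e+03]
 [ 0.000000e+00  0.000000e+00  0.000000e+00  1.000000e+00]] [468.33674845 246.88759732 194.79341443]
```

View pics/scene1b.png

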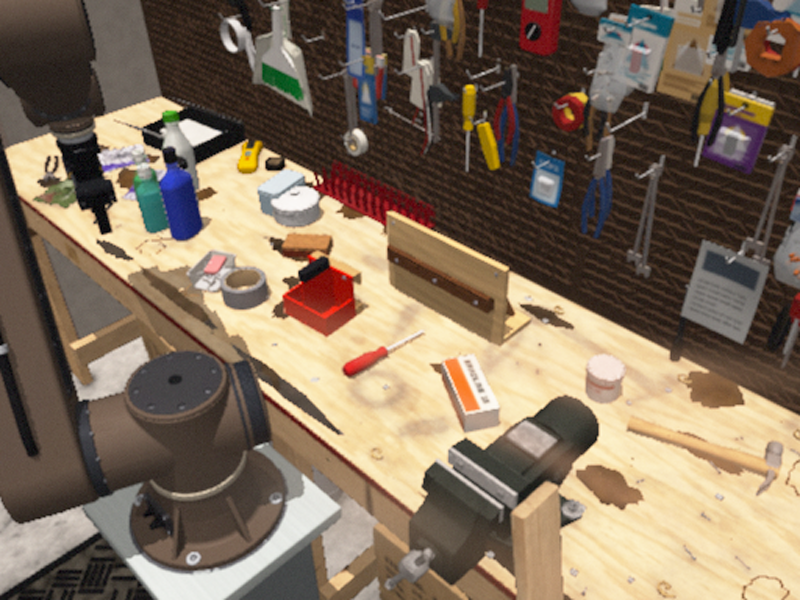

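View pics/top1b.png

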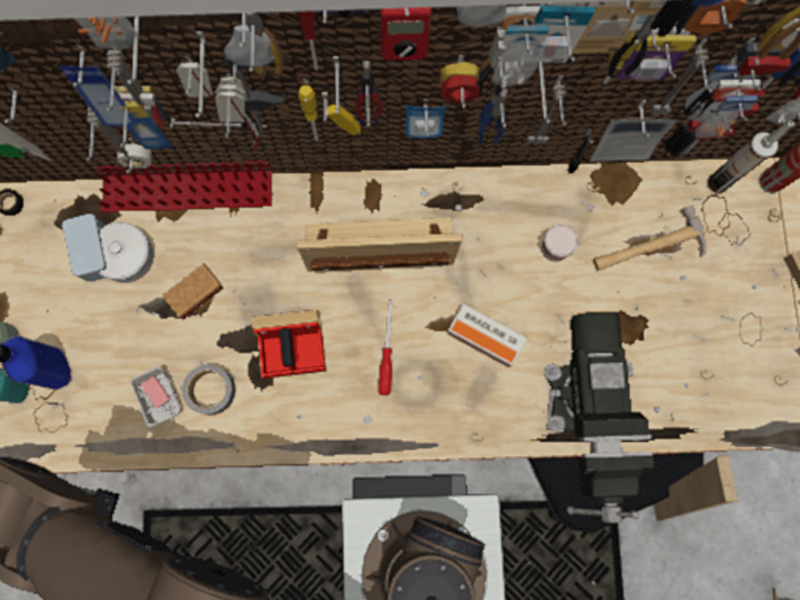

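The scene view shows the bin (320,295), its black bar at (314,269), the board (450,280) and the screwdriver between them. In the top view the bar is at (288,347), and the board's top edge runs from (300,250) to (460,238).

```bash
python3 - <<'E'
from h import *
s=.64
print('bar',tri(('top1.png',(288*s,345*s)),('scene1.png',(314*s,269*s))))
print('bar plane',plane('top1.png',(288*s,332*s),135),plane('top1.png',(288*s,366*s),135))
print('strip ends',plane('top1.png',(253*s,318*s),105),plane('top1.png',(320*s,313*s),105))
for p in [(300,250),(460,241)]: print('board top',plane('top1.png',(p[0]*s,p[1]*s),190))
snap('wrist','w0.png');d=np.load('cam_w0.png.npz');print(d['W'].round(3),d['k']);print((np.linalg.inv(T())@d['W']).round(2))
E
```

```text
bar (array([450.78141516, 251.47907204, 122.52097606]), [np.float64(1.0289139634874969), np.float64(1.0289139634876119)])
bar plane [475.39674106 249.10529093 135.        ] [408.74649662 249.5062465  135.        ]
strip ends [511.15826568 322.97789453 105.        ] [516.92390365 188.68762982 105.        ]
board top [624.89966892 217.83964687 190.        ]
board top [632.62311892 -90.14105471 190.        ]
[[ 2.87000e-01  9.16000e-01  2.81000e-01  9.86310e+01]
 [ 9.58000e-01 -2.74000e-01 -8.50000e-02  6.22764e+02]
 [-0.00000e+00  2.94000e-01 -9.56000e-01  3.85435e+02]
 [ 0.00000e+00  0.00000e+00  0.00000e+00  1.00000e+00]] [276.23064691 258.47053125 191.30352472]
[[-0.000e+00 -9.600e-01 -2.900e-01  8.404e+01]
 [ 1.000e+00 -0.000e+00  0.000e+00 -6.000e-02]
 [-0.000e+00 -2.900e-01  9.600e-01 -1.712e+02]
 [ 0.000e+00  0.000e+00  0.000e+00  1.000e+00]]
```

Emit:
{"op": "arm_command", "data": {"targets": [[-33,-26,-10,-5,1],[-66,-53,-20,-10,1],[-99,-79,-30,-15,1],[-132,-106,-30,-19,1],[-165,-132,-30,-19,1]]}}

```text
t: 0.65
eef_pos: [300.0, 423.5, 244.9]
tcp_rot: [3.141, 0.0, -3.098]
ft_force: [0.1, 1.1, 0.8]
opening: 1.003
grip_force: 0.0
```

```bash
cat > go.py <<'E'
from h import *
import sys
def shift(x,y,z,yawdeg):
    M=T(); e=M[:3,:3].T@(np.array([x,y,z])-M[:3,3]); s=env.state()
    t=-(yawdeg-np.degrees(s['tcp_rot'][2])); t=(t+180)%360-180
    print('t',round(s['t'],2),'tcp',M[:3,3].round(1),'rot',np.degrees(s['tcp_rot']).round(2),'F',s['ft_force'].round(1),'op',round(s['opening'],3),'grip',round(s['grip_force'],1))
    print('shift',e.round(1),'turn',t.round(2))
if __name__=='__main__': shift(*map(float,sys.argv[1:]))
E
python3 go.py 420 250 240 182.4
```

```text
t 0.65 tcp [300.  423.5 244.9] rot [ 1.7998e+02  2.0000e-02 -1.7750e+02] F [0.1 1.1 0.8] op 1.003 grip 0.0
shift [-112.3 -178.6    4.8] turn 0.1
```

Emit:
{"op": "arm_command", "data": {"targets": [[-22,-36,0,0,1],[-45,-72,0,0,1],[-67,-108,0,0,1],[-90,-143,0,0,1],[-112,-178,0,0,1]]}}

```text
t: 1.15
eef_pos: [419.3, 250.2, 244.6]
tcp_rot: [3.141, 0.0, -3.101]
ft_force: [-0.1, 0.0, 0.1]
opening: 1.0
grip_force: 0.0
```

```bash
python3 - <<'E'
from h import *
snap('wrist','w1.png')
cv2.imwrite('pics/w1b.png',cv2.resize(cv2.imread('pics/w1.png'),(800,600),interpolation=cv2.INTER_CUBIC))
a=cv2.imread('pics/top1.png')[125:265,140:320]; cv2.imwrite('pics/t1c.png',cv2.resize(a,None,fx=4,fy=4,interpolation=cv2.INTER_CUBIC))
E
```

```text
(no output)
```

View pics/w1b.png

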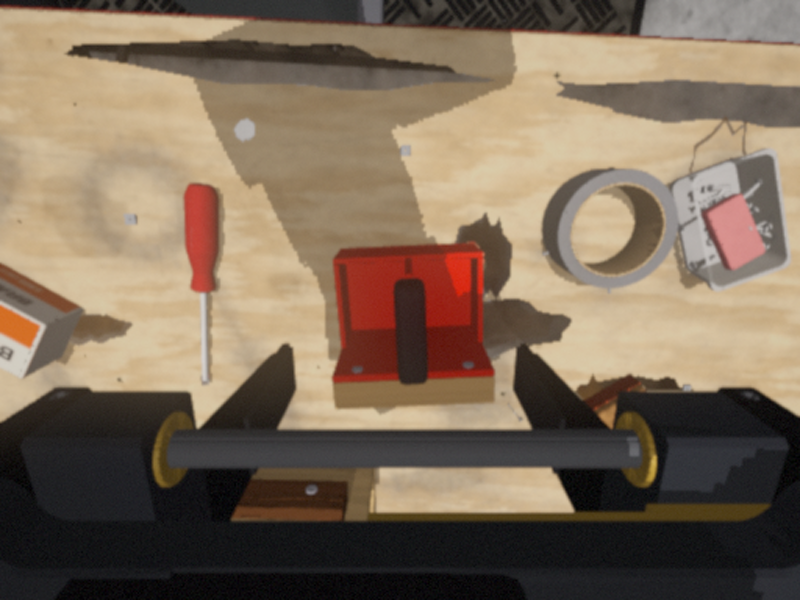

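View pics/t1c.png

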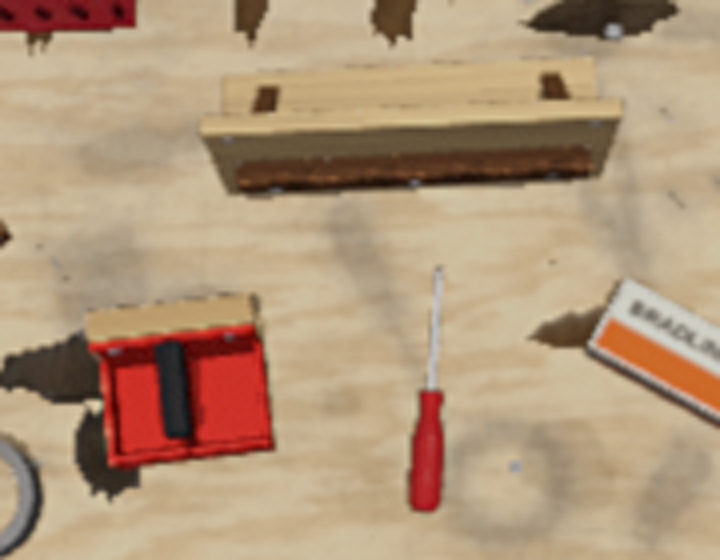

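The wrist view shows the bar from (409,280) to (412,383), with the strip's rear edge running (336,407) to (494,402). In the top crop (x4) the same rear edge runs (85,312) to (255,295). The board's front top edge runs (203,134) to (618,120), and the cleat's front edge (235,190) to (590,175).

```bash
python3 - <<'E'
from h import *
s=.64; t=lambda x,y:('top1.png',(140+x/4,125+y/4)); w=lambda x,y:('w1.png',(x*s,y*s))
for n,a,b in [('stripL',t(85,312),w(494,402)),('stripR',t(257,296),w(336,407)),('bar rear top',t(171,343),w(412,383)),('bar front',t(177,437),w(409,280))]:
    x,e=tri(a,b); print(n,x.round(1),np.round(e,1),'w@z',plane(*b,105 if 's'==n[0] else 135).round(1),'t@z',plane(*a,105 if 's'==n[0] else 135).round(1))
for n,a,z in [('boardTL',t(203,134),190),('boardTR',t(618,120),190),('cleat L',t(235,192),112),('cleat R',t(592,178),112)]: print(n,plane(*a,z).round(1))
E
```

```text
stripL [511.2 324.7 112.7] [1.1 1.1] w@z [515.6 327.8 105. ] t@z [512.9 325.1 105. ]
stripR [524.4 194.9 101.7] [4.9 4.9] w@z [525.3 199.4 105. ] t@z [521.2 190.3 105. ]
bar rear top [480.6 255.9 141.5] [3. 3.] w@z [485.1 259.1 135. ] t@z [480.9 253.9 135. ]
bar front [411.5 252.9 119. ] [1.3 1.3] w@z [408.2 253.5 135. ] t@z [408.7 249.7 135. ]
boardTL [629.7 221.5 190. ]
boardTR [630.2 -90.3 190. ]
cleat L [603.9 205.9 112. ]
cleat R [606.  -76.1 112. ]
```

```bash
python3 go.py 437 255 104 184.1
```

```text
t 1.2 tcp [422.  246.7 244.6] rot [-1.7993e+02  5.0000e-02 -1.7776e+02] F [ 2.2 -2.2  0.3] op 0.997 grip 0.0
shift [-15.2   7.8 140.6] turn -1.86
```

Emit:
{"op": "arm_command", "data": {"targets": [[-15,8,20,-1.9,1],[-15,8,60,-1.9,1],[-15,8,60,-1.9,1]]}}

```text
t: 1.5
eef_pos: [431.6, 259.4, 181.1]
tcp_rot: [-3.139, -0.007, -3.068]
ft_force: [-0.7, -0.3, -0.0]
opening: 1.001
grip_force: 0.0
```

```bash
python3 go.py 437 255 104 184.1; python3 - <<'E'
from h import *
snap('wrist','w2.png')
cv2.imwrite('pics/w2b.png',cv2.resize(cv2.imread('pics/w2.png'),(800,600),interpolation=cv2.INTER_CUBIC))
E
```

```text
t 1.5 tcp [431.6 259.4 181.1] rot [-179.87   -0.39 -175.8 ] F [-0.7 -0.3 -0. ] op 1.001 grip 0.0
shift [-5.6 -4.6 77.1] turn 0.1
```

View pics/w2b.png

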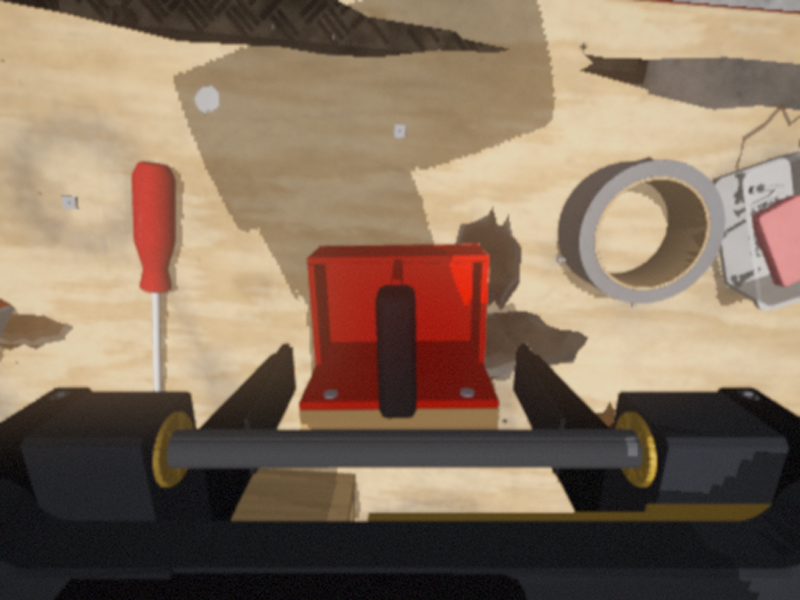

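The bar runs from (397,287) to (398,416). It is square to the tool and about 4 mm to the tool's -y.

```bash
python3 - <<'E'
from h import *
s=.64
for p in [(397,287),(398,416)]: print(plane('w2.png',(p[0]*s,p[1]*s),135))
x,e=tri(('w1.png',(412*s,383*s)),('w2.png',(398*s,416*s)));print('rear top',x,e)
E
python3 go.py 437 256 104 184.1
```

```text
[407.92727318 254.2387225  135.        ]
[484.39398494 260.0489505  135.        ]
rear top [490.36837585 259.91051036 125.21935416] [np.float64(0.4252784582226465), np.float64(0.4252784582225088)]
t 1.55 tcp [432.3 259.9 183.5] rot [-179.92   -0.24 -175.77] F [ 0.8 -0.2  0.3] op 1.001 grip 0.0
shift [-4.7 -4.2 79.4] turn 0.13
```

Emit:
{"op": "arm_command", "data": {"targets": [[-4,-4,35,0,1],[-4,-4,65,0,1],[-4,-4,79,0,1],[-4,-4,79,0,1]]}}

```text
t: 1.95
eef_pos: [437.3, 256.8, 105.7]
tcp_rot: [-3.141, -0.001, -3.067]
ft_force: [-0.2, 0.2, 1.1]
opening: 1.0
grip_force: 0.0
```

Emit:
{"op": "arm_command", "data": {"targets": [[0,0,0,0,0],[0,0,0,0,0],[0,0,0,0,0],[0,0,0,0,0],[0,0,0,0,0]]}}

```text
t: 2.45
eef_pos: [437.6, 256.7, 106.1]
tcp_rot: [3.141, 0.001, -3.068]
ft_force: [-0.0, 0.6, 0.3]
opening: 0.639
grip_force: 0.0
```

Emit:
{"op": "arm_command", "data": {"targets": [[0,0,0,0,0],[0,0,0,0,0],[0,0,0,0,0],[0,0,0,0,0],[0,0,0,0,0]]}}

```text
t: 2.95
eef_pos: [437.4, 256.5, 105.6]
tcp_rot: [-3.141, -0.0, -3.068]
ft_force: [-1.4, -0.6, -1.1]
opening: 0.233
grip_force: 30.0
```

Emit:
{"op": "arm_command", "data": {"targets": [[0,0,0,0,0],[0,0,0,0,0],[0,0,-5,0,0],[0,0,-15,0,0],[0,0,-30,0,0]]}}

```text
t: 3.45
eef_pos: [437.2, 256.5, 136.0]
tcp_rot: [-3.141, -0.001, -3.068]
ft_force: [-0.4, 0.3, -2.4]
opening: 0.229
grip_force: 30.0
```

```bash
python3 go.py 470 65 195 180.2
```

```text
t 3.45 tcp [437.2 256.5 136. ] rot [-1.7998e+02 -7.0000e-02 -1.7576e+02] F [-0.4  0.3 -2.4] op 0.229 grip 30.0
shift [ -18.5 -193.5  -58.9] turn 4.04
```

Emit:
{"op": "arm_command", "data": {"targets": [[0,0,-30,0,0],[0,-10,-59,0,0],[-4,-40,-59,1,0],[-8,-75,-59,2,0],[-11,-110,-59,3,0]]}}

```text
t: 3.95
eef_pos: [456.7, 146.8, 195.6]
tcp_rot: [3.141, 0.001, -3.12]
ft_force: [0.5, -0.9, -3.1]
opening: 0.23
grip_force: 30.0
```

```bash
python3 go.py 470 65 195 180.2
```

```text
t 3.95 tcp [456.7 146.8 195.6] rot [ 1.7998e+02  7.0000e-02 -1.7875e+02] F [ 0.5 -0.9 -3.1] op 0.23 grip 30.0
shift [-11.5 -82.1   0.6] turn 1.05
```

Emit:
{"op": "arm_command", "data": {"targets": [[-4,-30,0,0.5,0],[-8,-60,0,1,0],[-11,-82,0,1,0],[-11,-82,0,1,0],[-11,-82,0,1,0]]}}

```text
t: 4.45
eef_pos: [469.3, 65.9, 195.1]
tcp_rot: [3.141, 0.0, -3.139]
ft_force: [0.3, 1.7, -3.3]
opening: 0.227
grip_force: 30.0
```

```bash
python3 - <<'E'
from h import *
for n in ['scene','top','wrist']: snap(n,n+'3.png')
a=cv2.imread('pics/scene3.png')[110:250,180:360]; a=cv2.resize(a,(400,311),interpolation=cv2.INTER_CUBIC)
b=cv2.imread('pics/top3.png')[125:265,170:350]; b=cv2.resize(b,(400,311),interpolation=cv2.INTER_CUBIC)
w=cv2.resize(cv2.imread('pics/wrist3.png'),(380,285))
c=np.zeros((600,800,3),np.uint8);c[:311,:400]=a;c[:311,400:]=b;c[311:596,:380]=w;cv2.imwrite('pics/m3.png',c)
E
python3 go.py 470 65 195 180.2
```

```text
t 4.6 tcp [469.2  66.8 194.8] rot [ 1.7999e+02  1.0000e-02 -1.7971e+02] F [ 0.2 -0.  -2.4] op 0.232 grip 30.0
shift [-0.8 -1.8 -0.2] turn 0.09
```

View pics/m3.png

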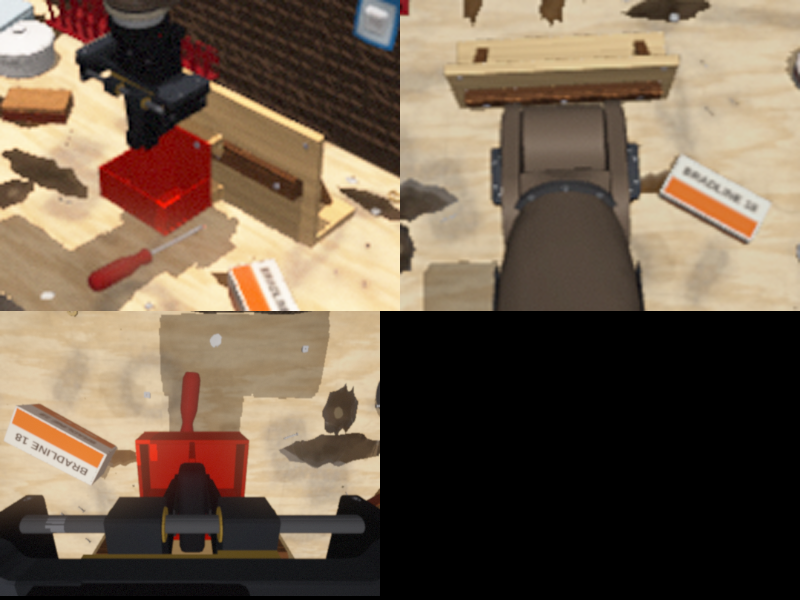

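```bash
cat > bp.py <<'E'
from h import *
def binp(p,th,gx=-18,gz=124): # bin point -> world, for lean th(deg) about pads
    v=R.from_euler('y',th,degrees=True).apply(np.array(p,float)-[gx,0,gz])
    M=T(); return M[:3,3]+[0,0,19]+R.from_euler('z',env.state()['tcp_rot'][2]-np.pi).apply(v)
E
python3 - <<'E'
from bp import *
for th in (-5,0,5,10,15,20):
    print(th,*[proj('wrist3.png',binp((-45,y,50),th)).round(1) for y in (65,-65)],*[proj('scene3.png',binp(p,th)).round(1) for p in [(69,-65,105),(69,-65,0),(-45,-65,0),(-45,-65,50),(-45,65,0)]])
a=cv2.imread('pics/scene3.png')[165:225,215:295]; cv2.imwrite('pics/s3c.png',cv2.resize(a,(800,600),interpolation=cv2.INTER_CUBIC))
E
```

```text
-5 [334.  183.8] [182.5 184. ] [280.6 167.9] [282.4 194.5] [256.7 214.2] [255.2 201.7] [227.3 195.9]
0 [335.3 177. ] [181.3 177.2] [280.3 170.3] [280.1 198.1] [254.1 215.4] [253.6 202.2] [224.7 197. ]
5 [336.7 170.3] [179.8 170.5] [279.9 172.6] [277.7 201.5] [251.5 216.4] [252.1 202.5] [222.  197.8]
10 [338.4 163.9] [178.1 164. ] [279.2 175. ] [275.1 204.8] [248.9 217.1] [250.5 202.6] [219.5 198.4]
15 [340.3 157.6] [176.1 157.7] [278.5 177.4] [272.4 207.9] [246.4 217.5] [249.1 202.5] [216.9 198.7]
20 [342.5 151.5] [174.  151.7] [277.6 179.8] [269.5 210.8] [244.  217.6] [247.7 202.2] [214.4 198.7]
```

View pics/s3c.png

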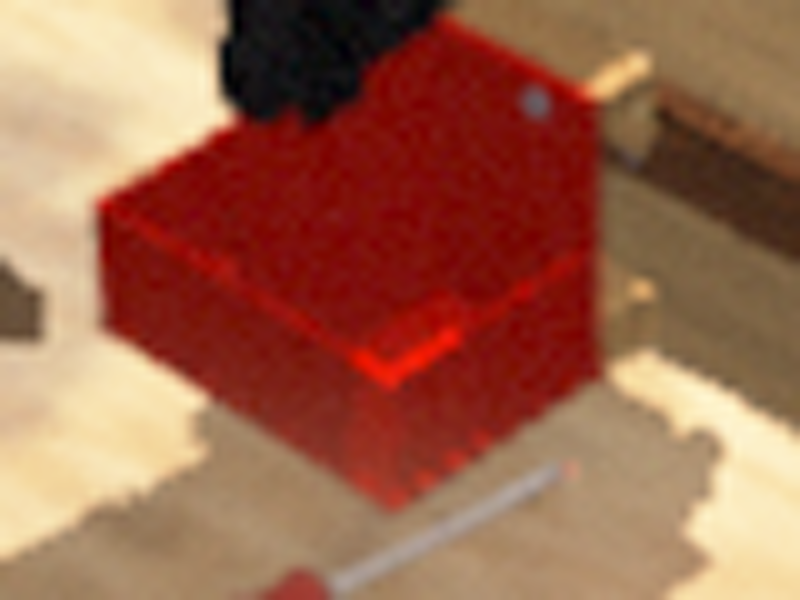

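Comparing with projections, the held bin is level: strip corner at (280,170.5), foot at (280.5,199) and front corner at (254.5,216), all in full-frame pixels. The pads hold by friction, so I'll tilt it by pushing the foot against the cleat's front while the strip is above it.

Emit:
{"op": "arm_command", "data": {"targets": [[-15,0,5,0,0],[-30,0,5,0,0],[-38,0,5,0,0],[-42,0,5,0,0],[-42,0,5,0,0]]}}

```text
t: 5.1
eef_pos: [511.6, 66.4, 189.3]
tcp_rot: [3.141, -0.0, -3.137]
ft_force: [0.4, 0.4, -3.7]
opening: 0.229
grip_force: 30.0
```

Emit:
{"op": "arm_command", "data": {"targets": [[-2,0,0,0,0],[-4,0,0,0,0],[-6,0,0,0,0],[-8,0,0,0,0],[-8,0,0,0,0]]}}

```text
t: 5.6
eef_pos: [519.6, 66.2, 189.7]
tcp_rot: [3.142, 0.0, -3.137]
ft_force: [0.1, -0.6, -2.8]
opening: 0.23
grip_force: 30.0
```

Emit:
{"op": "arm_command", "data": {"targets": [[-2,0,0,0,0],[-4,0,0,0,0],[-6,0,0,0,0],[-6,0,0,0,0]]}}

```text
t: 6.0
eef_pos: [525.7, 66.2, 189.6]
tcp_rot: [3.141, 0.0, -3.138]
ft_force: [-1.2, -0.2, -3.3]
opening: 0.228
grip_force: 30.0
```

Emit:
{"op": "arm_command", "data": {"targets": [[-2,0,0,0,0],[-4,0,-1,0,0],[-4,0,-1,0,0]]}}

```text
t: 6.3
eef_pos: [529.0, 66.2, 190.5]
tcp_rot: [-3.141, -0.001, -3.137]
ft_force: [-3.4, -1.0, -2.5]
opening: 0.228
grip_force: 30.0
```

```bash
python3 - <<'E'
from bp import *
print(env.state()['ft_force'],env.state()['moment'])
snap('scene','scene4.png')
for th in (0,3,6,10): print(th,*[proj('scene4.png',binp(p,th)).round(1) for p in [(69,-65,105),(69,-65,0),(-45,-65,0),(-45,-65,50)]])
print(T()[:3,3])
a=cv2.imread('pics/scene4.png')[155:215,240:320]; cv2.imwrite('pics/s4c.png',cv2.resize(a,(800,600),interpolation=cv2.INTER_CUBIC))
E
```

```text
[-3.3985223  -1.01438455 -2.54407744] [-0.15563056  0.88679103  0.10311373]
0 [293.9 163.3] [293.1 190.8] [268.2 207.4] [268.1 194.4]
3 [293.6 164.7] [291.7 192.9] [266.7 208. ] [267.2 194.5]
6 [293.3 166.1] [290.2 194.8] [265.3 208.4] [266.3 194.6]
10 [292.7 168. ] [288.2 197.4] [263.3 208.9] [265.1 194.7]
[529.0076294   66.2054086  190.50419165]
```

View pics/s4c.png

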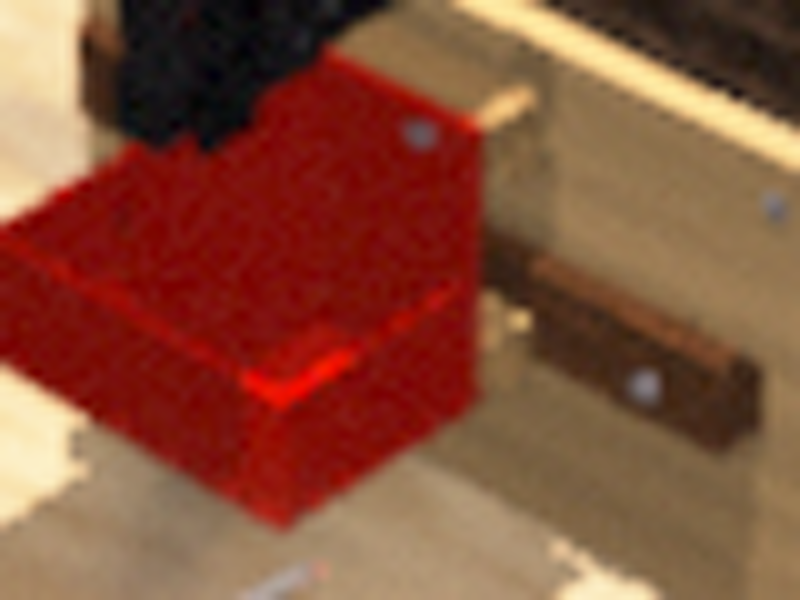

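The foot's rear corner, crop (530,320), rests against the cleat's front with the strip well above the nose; the bin is still level. I'll push on while lifting.

Emit:
{"op": "arm_command", "data": {"targets": [[-2,0,-1,0,0],[-4,0,-2,0,0],[-6,0,-3,0,0],[-8,0,-4,0,0],[-8,0,-4,0,0]]}}

```text
t: 6.85
eef_pos: [537.8, 66.4, 194.8]
tcp_rot: [3.141, 0.001, -3.137]
ft_force: [-3.2, -0.6, -1.3]
opening: 0.233
grip_force: 30.0
```

Emit:
{"op": "arm_command", "data": {"targets": [[-2,0,-1,0,0],[-4,0,-2,0,0],[-6,0,-3,0,0],[-8,0,-4,0,0],[-8,0,-4,0,0]]}}

```text
t: 7.35
eef_pos: [545.8, 66.4, 198.7]
tcp_rot: [3.141, 0.001, -3.138]
ft_force: [-4.0, 0.7, -1.5]
opening: 0.23
grip_force: 30.0
```

```bash
python3 - <<'E'
from bp import *
print(env.state()['ft_force'],env.state()['moment'])
snap('scene','scene5.png')
for th in (0,3,6,10,15): print(th,*[proj('scene5.png',binp(p,th)).round(1) for p in [(69,-65,105),(69,-65,0),(-45,-65,0),(-45,-65,50)]])
print(T()[:3,3])
a=cv2.imread('pics/scene5.png')[155:215,240:320]; cv2.imwrite('pics/s5c.png',cv2.resize(a,(800,600),interpolation=cv2.INTER_CUBIC))
E
```

```text
[-4.01018935  0.66459907 -1.54475053] [0.17653276 0.90540743 0.1858661 ]
0 [297.5 158.8] [296.6 186.5] [272.  202.8] [271.9 189.7]
3 [297.3 160.2] [295.2 188.5] [270.5 203.3] [271.  189.8]
6 [296.9 161.6] [293.8 190.4] [269.  203.8] [270.1 189.9]
10 [296.4 163.5] [291.7 192.9] [267.1 204.2] [269. 190.]
15 [295.6 165.8] [289.1 195.9] [264.8 204.6] [267.6 189.8]
[545.73382935  66.39054209 198.67234223]
```

View pics/s5c.png

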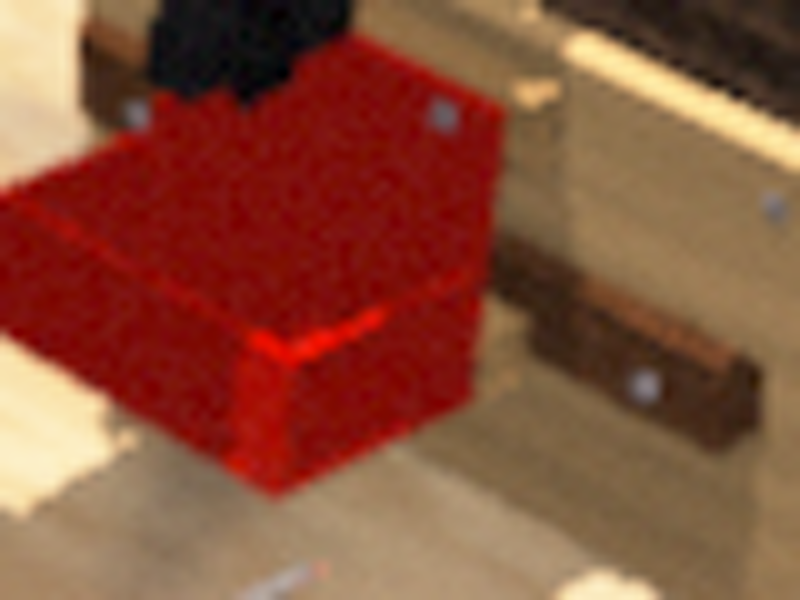

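The bin leans about 9° (front lower corner at crop (278,495)), with the strip above the cleat. A little more push, then hold.

Emit:
{"op": "arm_command", "data": {"targets": [[-2,0,-1,0,0],[-4,0,-1,0,0],[-5,0,-2,0,0],[-5,0,-2,0,0],[-5,0,-2,0,0]]}}

```text
t: 7.9
eef_pos: [550.6, 66.4, 200.5]
tcp_rot: [3.141, 0.0, -3.138]
ft_force: [-1.4, 0.8, -3.9]
opening: 0.232
grip_force: 30.0
```

Emit:
{"op": "arm_command", "data": {"targets": [[1,0,0,0,0],[1,0,5,0,0],[1,0,10,0,0],[1,0,16,0,0],[1,0,16,0,0]]}}

```text
t: 8.4
eef_pos: [549.1, 66.3, 183.6]
tcp_rot: [3.142, -0.001, -3.138]
ft_force: [-0.3, -1.0, -2.7]
opening: 0.229
grip_force: 30.0
```

Emit:
{"op": "arm_command", "data": {"targets": [[-2,0,0,0,0],[-4,0,0,0,0],[-4,0,0,0,0]]}}

```text
t: 8.7
eef_pos: [553.4, 66.4, 184.5]
tcp_rot: [3.142, -0.001, -3.137]
ft_force: [-0.5, -0.4, -5.9]
opening: 0.232
grip_force: 30.0
```

```bash
python3 - <<'E'
from bp import *
print(env.state()['ft_force'],env.state()['moment'])
snap('scene','scene6.png')
for th in (6,9,12,15): print(th,*[proj('scene6.png',binp(p,th)).round(1) for p in [(69,-65,105),(69,-65,0),(-45,-65,0),(-45,-65,50)]],[binp(p,th).round(1) for p in [(69,0,105),(63.3,0,73)]])
print(T()[:3,3])
a=cv2.imread('pics/scene6.png')[155:215,240:320]; cv2.imwrite('pics/s6c.png',cv2.resize(a,(800,600),interpolation=cv2.INTER_CUBIC))
E
```

```text
[-0.48500765 -0.38584422 -5.92010614] [-0.03502012  0.38103305 -0.04592868]
6 [298.4 164.5] [295.2 192.9] [270.8 206.3] [271.9 192.6] [array([637.9,  66.7, 175.5]), array([628.9,  66.7, 144.2])]
9 [298.1 165.9] [293.8 194.8] [269.4 206.7] [271.1 192.6] [array([636.3,  66.7, 171.1]), array([625.7,  66.7, 140.4])]
12 [297.6 167.2] [292.2 196.6] [268.  206.9] [270.3 192.6] [array([634.5,  66.7, 166.8]), array([622.3,  66.7, 136.7])]
15 [297.2 168.6] [290.7 198.4] [266.6 207.1] [269.5 192.5] [array([632.5,  66.7, 162.6]), array([618.7,  66.6, 133.2])]
[553.3440207   66.36891344 184.4592381 ]
```

View pics/s6c.png

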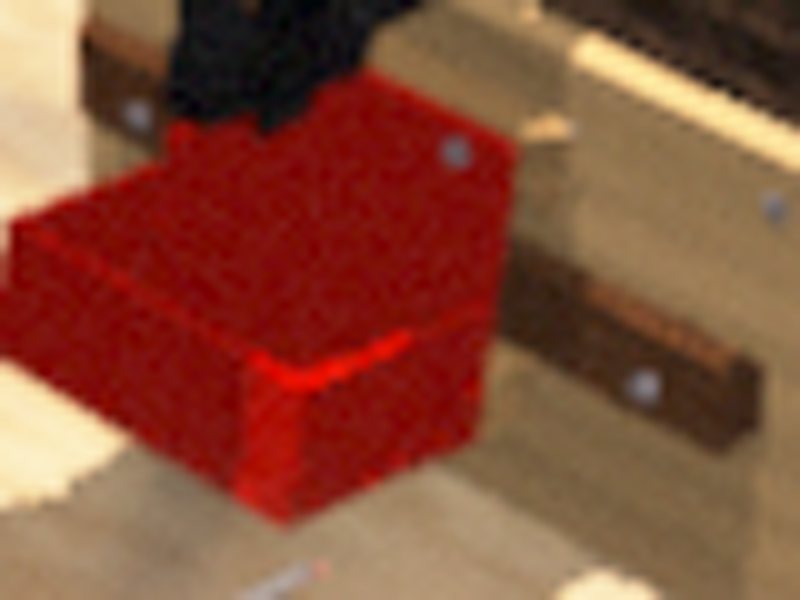

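The bin leans about 11–12° (front lower corner at crop (285,525)); the strip is behind the nose line and the foot is below the cleat. I'll lower it.

Emit:
{"op": "arm_command", "data": {"targets": [[0,0,3,0,0],[0,0,6,0,0],[0,0,9,0,0],[0,0,9,0,0]]}}

```text
t: 9.15
eef_pos: [553.3, 66.4, 175.2]
tcp_rot: [3.142, -0.0, -3.137]
ft_force: [0.1, 0.5, -3.9]
opening: 0.227
grip_force: 30.0
```

Emit:
{"op": "arm_command", "data": {"targets": [[0,0,2,0,0],[0,0,4,0,0],[0,0,6,0,0],[0,0,6,0,0]]}}

```text
t: 9.55
eef_pos: [554.1, 66.3, 169.9]
tcp_rot: [-3.141, 0.002, -3.137]
ft_force: [3.4, -1.0, -0.2]
opening: 0.225
grip_force: 30.0
```

Contact on the cleat's slope (+x and up). Now swing the foot in by lowering and easing back.

Emit:
{"op": "arm_command", "data": {"targets": [[1,0,2,0,0],[2,0,4,0,0],[3,0,7,0,0],[3,0,7,0,0]]}}

```text
t: 9.95
eef_pos: [550.1, 66.4, 162.2]
tcp_rot: [3.142, -0.001, -3.137]
ft_force: [1.7, -0.2, 0.7]
opening: 0.23
grip_force: 30.0
```

Emit:
{"op": "arm_command", "data": {"targets": [[1,0,2,0,0],[1,0,4,0,0],[2,0,6,0,0],[2,0,6,0,0]]}}

```text
t: 10.35
eef_pos: [548.3, 66.3, 156.3]
tcp_rot: [3.142, -0.0, -3.137]
ft_force: [1.6, -0.6, 1.3]
opening: 0.23
grip_force: 30.0
```

Emit:
{"op": "arm_command", "data": {"targets": [[0,0,2,0,0],[0,0,4,0,0],[0,0,6,0,0],[0,0,6,0,0]]}}

```text
t: 10.75
eef_pos: [548.4, 66.2, 150.9]
tcp_rot: [-3.141, 0.0, -3.137]
ft_force: [-0.9, -0.2, 5.8]
opening: 0.23
grip_force: 30.0
```

Emit:
{"op": "arm_command", "data": {"targets": [[0,0,1,0,0],[0,0,2,0,0],[0,0,2,0,0]]}}

```text
t: 11.05
eef_pos: [548.4, 66.1, 150.7]
tcp_rot: [-3.141, 0.001, -3.137]
ft_force: [-8.0, -3.3, 26.9]
opening: 0.231
grip_force: 30.0
```

It is firmly seated: 27 N down at TCP z = 150.7, matching the 150 expected. Ease the push, then open.

Emit:
{"op": "arm_command", "data": {"targets": [[0,0,-2,0,0],[0,0,-2,0,1],[0,0,-2,0,1],[0,0,-2,0,1],[0,0,-2,0,1]]}}

```text
t: 11.55
eef_pos: [548.2, 66.4, 150.2]
tcp_rot: [3.141, -0.001, -3.138]
ft_force: [0.3, -0.6, 0.1]
opening: 0.511
grip_force: 0.0
```

Emit:
{"op": "arm_command", "data": {"targets": [[0,0,-2,0,1],[0,0,-2,0,1],[0,0,-20,0,1],[0,0,-50,0,1],[0,0,-50,0,1]]}}

```text
t: 12.05
eef_pos: [549.7, 66.4, 203.8]
tcp_rot: [3.142, 0.005, -3.137]
ft_force: [-0.6, -0.1, -1.0]
opening: 0.933
grip_force: 0.0
```

```bash
python3 - <<'E'
from bp import *
s=env.state();print(s['eef_pos'],s['opening'],s['ft_force'],s['t'])
snap('scene','scene7.png');snap('top','top7.png')
im=np.load('cam_scene7.png.npz')['im'].astype(int)
red=((im[:,:,0]>90)&(im[:,:,1]<60)&(im[:,:,2]<60)); red[:, :200]=0; red[:150]=0; red[:,330:]=0
n,lab,st,_=cv2.connectedComponentsWithStats(red.astype(np.uint8)); i=1+np.argmax(st[1:,4]); v,u=np.where(lab==i)
print(st[i], 'lowest',u[v==v.max()].mean(),v.max(),'left',u.min(),v[u==u.min()].mean(),'right',u.max(),v[u==u.max()].min(),v[u==u.max()].max())
def W(p,th,top): # bin hanging: strip at face 635, z=top
    o=np.array([635-.0,66.6,top]); return o+R.from_euler('y',th,degrees=True).apply(np.array(p)-[69,0,105])
for th,z in [(0,150),(0,154),(5,150)]:
    print(th,z,*[proj('scene7.png',W(p,th,z)).round(1) for p in [(-45,-65,0),(-45,65,0),(-45,65,50),(45,-65,106),(45,-65,0)]])
E
```

```text
[549.72632629  66.4078238  203.78783072] 0.9329639436659531 [-0.64128469 -0.06241453 -0.9844717 ] 12.05
[ 244  168   49   46 1490] lowest 273.0 213 left 244 187.0 right 292 178 190
0 150 [272.4 214.7] [243.6 197. ] [242.9 184.7] [292.4 174.7] [291.7 201.6]
0 154 [272.4 213.7] [243.5 196. ] [242.9 183.7] [292.4 173.6] [291.7 200.6]
5 150 [270.4 213.4] [241.5 195.7] [241.8 182.7] [292.5 174.1] [289.8 202.3]
```

The level, fully home projection matches the picture: lowest corner (273,213), right edge at 292. Retreat and hand in.

Emit:
{"op": "arm_command", "data": {"targets": [[0,0,-30,0,1],[0,0,-60,0,1],[0,0,-60,0,1],[0,0,-60,0,1]]}}

```text
t: 12.55
eef_pos: [548.1, 66.3, 259.9]
tcp_rot: [3.141, -0.001, -3.137]
ft_force: [-0.0, 0.8, -0.3]
opening: 0.998
grip_force: 0.0
```

```bash
python3 -c "
from h import *
print(env.state()['eef_pos']);print(env.job_done())"
```

```text
[548.11187065  66.33942466 259.86246565]
the job is handed in; nothing more can be done
None
```

The red tool bin hangs level and fully home on the cleat, the gripper has let go and is clear, no contact with the loose objects showed, and the job was handed in at about 12.6 s; no verdict came back.

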